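# Pack the lapping kit into its tote

### The arm

A 6-joint arm with a two-finger parallel gripper is mounted at the origin on the work surface. World frame = base frame: x ahead of the robot, y to its left, z up, the work surface at z = 0. Lengths are in m, angles in rad, forces in N, time in s.
With the tool pointing down it reaches from about 0.275 to 0.825 m from the base axis. Payload 4.9 kg.
Tool frame: the origin (TCP) lies midway between the tips of the shut fingers; the grasp point (between the pads) lies 19 mm behind it (grip_point_offset is the distance from the TCP to the grasp point, in m); z points along the fingers, x is the direction in which the jaws open and shut, and the axes are right-handed (so a half turn about z gives the same grasp; the last joint's range is limited). The gripper opens to 85 mm and grips with 20 to 120 N. Pads are 22 mm wide; open, the fingers measure 114 mm over their backs; the gripper's body (76 mm by 85 mm) begins 54 mm behind the grasp point. The pads swing forward as they close: fully open they stand 13 mm farther back than shut.
Start: joints at [1.204, 0.326, -0.193, 1.052, 0, 1.437], TCP at [0.127, 0.535, 0.231] pointing down, gripper open.
Joint ranges: [-2.65, 2.65], [-0.97, 1.79], [-1.3, 1.35], [-1.93, 2.1], [-1.47, 1.37], [-3.14, 3.14]. Speed limits (rad/s): [2.57, 2.57, 3.14, 3.14, 3.14, 3.14].

### API

Orientations are given as a rotation vector (axis times angle).
In Python, from cell import * gives the robot as it stands. Calls block until the motion is done:
- movep(position, orientation): joint-space move of the TCP to a pose.
- move_l(position, velocity=0.15, rot=None, until_force=None): straight line of the TCP; rot=None keeps the orientation; velocity is the mean speed in m/s. With until_force (N) it stops when the force on the tool has changed by that much, and returns True; else False.
- set_joints(angles): joint-space move.
- let_go() and grab(newtons=None): open the fingers fully, or close them until they stop; newtons is the grip in N (None keeps the last).
- sleep(seconds).
- ik(position, orientation): joint angles nearest the present ones, or None.
- get_state(): the state.
- grab_frame(name): name is "scene" or "top" or "wrist"; returns a dict with "img" (400x640x3 uint8, red, green, blue), "fx", "fy", "cx", "cy" (pixels), "cam_to_world" (4x4, takes a point from camera to world coordinates); the wrist camera has in their place "T_tool_cam" (4x4, takes a point from camera to tool coordinates, whose origin is the TCP and whose axes are the tool frame's). Camera axes: x right, y down, z forward; pixel columns grow to the right and rows downward; lengths in m; the calibration is good to about 2 mm. A picture is of the moment at which its call begins: read the wrist's pose just before it. There is no depth.
A pose or a line that the arm cannot do raises MotionError and nothing moves.
- sign_off(): hands the job in, once; it reports no verdict.
Trained networks look in the newest picture that a camera, given by its name, has taken for a name from the list of things; names that differ only in an ending like _2 or _b are one class to them, and where a whole thing is asked for, a point or a joint stands for the part that bears it (a point fixed in the world has none). Each returns a list of dicts, best first, with "score" (0 to 1); they miss things now and then, are a little off and sometimes report something else, mostly with a low value. They report only what shows in the picture. A call takes as long as a camera call. They do not tell look-alikes from the thing itself.
- spot_in(camera, name): "centre" ([column, row] in pixels, amid what is visible of it).
- silhouettes(camera, name): "mask" (400x640 bool, what is visible of it) and "centre" ([column, row] in pixels, amid what is visible of it).
- tip_of(camera, name): "centre" ([column, row] in pixels: a listed point, or the origin of a listed thing).
The state is a dict: "clock": time; "q": joint angles; "joint_velocities": joint speeds; "tau": joint torques, N m; "position": TCP position; "eef_rot": TCP orientation; "contact_force": force on the tool from outside, world axes, zero at the start; "wrist_torque": the same for the moment, N m; "finger_gap": opening from 0.0 (shut) to 1.0 (fully open).
Only numpy, scipy, OpenCV 4.12 (cv2) and the standard library are available. Lean on these libraries where they do the work, as an engineer would, in place of code of your own. Each camera call takes 0.05 s, during which the arm holds its last target.

### The job

Pack the lapping kit into the cream tote: lay the slotted ring flat on the grey felt pad and after that stand the knobbed weight inside it, stand the white slurry bottle in the empty round holder, and nest the loose tapered beaker upright in the tapered beaker that already stands in the tote, letting it rest there by its own weight without pressing it in. Set everything down gently and let go of it. The plain ring and the straight-sided pot do not belong to the kit: leave them where they are.

Things in the scene. Friction and masses are not known exactly. Their poses are not given: they have to be found in the camera images.
- tote: shallow open cream plastic tote, fixed to the bench; outside 390 mm (its x) by 160 mm (its y), 40 mm high, walls and floor 5 mm. Origin: centre of its underside, on the bench; z up. Inside, in a row along its x and 120 mm apart (one at the middle), sit three fixed inserts in any order: the felt pad, the bottle holder and a beaker holder; there are no dividers between them
- felt_pad: flat grey felt pad in the tote, 108 mm (x) by 136 mm (y), 6 mm thick: the place of the slotted ring. Origin: centre of its underside, 5 mm above the bench; its top is 11 mm above the bench
- bottle_holder: dark plate in the tote with an empty upright round collar: the place of the slurry bottle. Collar inner diameter 60 mm, outer 68 mm. Origin: centre of the plate's underside, 5 mm above the bench, on the collar's axis; the floor inside the collar is 5 mm and the collar's top 30 mm above the origin
- standing_beaker: tapered metal beaker already standing loose in the tote, in a low dark collar (collar top 30 mm above the bench). Outer diameter 36 mm at the foot and 58 mm at the rim, 100 mm high, wall 3.5 mm, floor 4 mm thick, open on top (mouth 51 mm). Origin: centre of its underside, 10 mm above the bench; z up its axis. The loose beaker, lowered into it, comes to rest with its underside about 30 to 32 mm above this one's underside, so that its rim stands as far above this rim
- loose_beaker: tapered metal beaker on the bench, the same in shape and size as the standing beaker (foot 36 mm, rim 58 mm, 100 mm high), about 80 g. Origin: centre of its underside; z up its axis. To be nested in the standing beaker
- slotted_ring: dark iron conditioning ring lying on the bench, outer diameter 80 mm, bore 58 mm (wall 11 mm), 24 mm high, its bright upper face cut by 12 radial slots 6 mm deep (the lands between them are set in about 1 mm from the outer edge), about 0.4 kg. Origin: centre of its underside; z up its axis. It can be picked by pinching its wall. Belongs on the felt pad
- weight: steel pressure weight: disc of diameter 42 mm and height 24 mm, thin stem (12 mm) and a black knob on top of diameter 20 mm, from 44 to 62 mm above the underside; about 0.3 kg. Origin: centre of its underside; z up its axis. Belongs inside the slotted ring, standing on the felt pad
- slurry_bottle: white plastic bottle with a grey dropper spout: body of diameter 42 mm and straight up to 72 mm, shoulder to 84 mm, grey cap and thin spout up to 106 mm; about 0.13 kg. Origin: centre of its underside; z up its axis. Belongs in the bottle holder
- plain_ring: look-alike: iron ring of the same size as the slotted ring (80 mm outside, bore 58 mm, 24 mm high) but with a smooth upper face without slots. Not part of the kit; stays where it is. Origin: centre of its underside
- straight_pot: look-alike: open metal pot with straight sides, 58 mm in diameter all the way and 100 mm high, of the same metal as the beakers. Not part of the kit; stays where it is. Origin: centre of its underside
Not all that is in view belongs to the job. Leave any purple or turquoise look-alike of the loose_beaker alone. What is shaped like the slurry_bottle but brown is not meant.

How it is judged:
By the outcome, as a careful person would: the job done as asked, in the order asked, and still so for the second after the job is handed in, with the robot touching nothing.
It also fails if it takes over 128 s, if anything falls off the work surface, if the arm or the gripper's body presses on something with over 40 N, if the wrist force passes 120 N, or if a joint passes its speed limit or range.

## Working session

There is one attempt and no reset: what is moved stays moved. The work goes in short steps, each a Python script; the robot and the scene stay as the last script left them, time stands still between calls to the robot, and variables do not carry over. Pictures are saved under pics/ and viewed, and the job is handed in when it is done.

```bash
ls; mkdir -p pics; python3 - <<'E'
from cell import *
import cv2
s=get_state();print(s)
for n in ("scene","top","wrist"):
    f=grab_frame(n);cv2.imwrite(f"pics/a_{n}.png",f["img"][:,:,::-1]);print(n,f["fx"],f["cx"],f["cy"]);print(f.get("cam_to_world",f.get("T_tool_cam")))
E
```

```text
pics
{'clock': 0.0, 'q': array([ 1.20379033e+00,  3.26970501e-01, -1.93621561e-01,  1.05197148e+00,
        2.64946089e-05,  1.43659208e+00]), 'joint_velocities': array([ 0.0002793 ,  0.00065274, -0.00136746,  0.00088204, -0.0004948 ,
       -0.00055961]), 'tau': array([ 4.49378358e-04, -4.43397260e+01,  2.62441224e+01,  1.53172191e-02,
       -3.86443355e-05, -1.12463144e-05]), 'position': array([0.12665662, 0.53461004, 0.23047303]), 'eef_rot': array([ 2.46371397e+00,  1.94786984e+00, -2.40888046e-03]), 'contact_force': array([-0.1378326 , -0.60300808, -0.11495076]), 'wrist_torque': array([ 0.02321122, -0.00554287,  0.01972226]), 'finger_gap': 0.9997142356348218}
scene 459.68144664206756 314.312561947204 208.66128109277602
[[-0.76556405  0.50552944 -0.39793426  0.92574373]
 [ 0.64335769  0.60000979 -0.47547779  0.39657453]
 [-0.00160357 -0.62002277 -0.78458218  0.86135695]
 [ 0.          0.          0.          1.        ]]
top 370.50161816390283 323.52446763680325 198.83478520221942
[[ 0.00739553 -0.98851161  0.15096392  0.38727237]
 [-0.99958545 -0.01150876 -0.02639096 -0.07717345]
 [ 0.02782518 -0.15070616 -0.98818693  0.96234956]
 [ 0.          0.          0.          1.        ]]
wrist 344.2251383166881 320.93881684726415 197.34575820164207
[[ 9.99999473e-01 -8.96192146e-04  5.01435645e-04  6.49233773e-04]
 [ 7.27911957e-04  9.63005821e-01  2.69479607e-01 -6.85487933e-02]
 [-7.24390952e-04 -2.69479100e-01  9.63005966e-01 -1.41783445e-01]
 [ 0.00000000e+00  0.00000000e+00  0.00000000e+00  1.00000000e+00]]
```

View pics/a_scene.png

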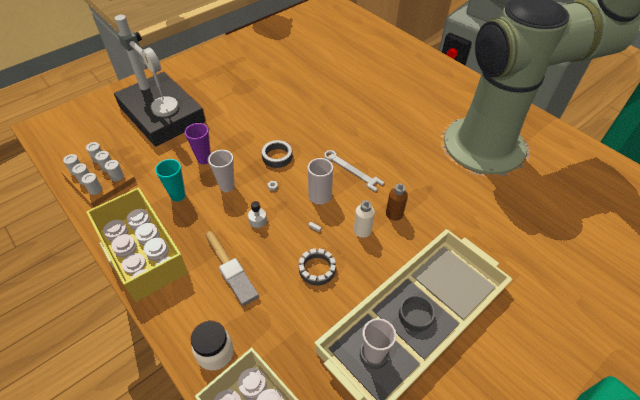

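View pics/a_top.png

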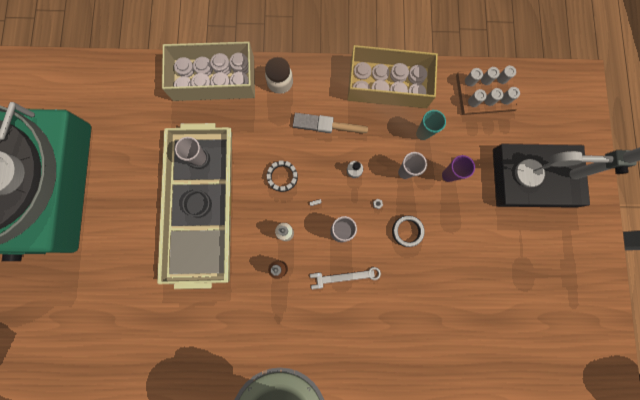

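View pics/a_wrist.png

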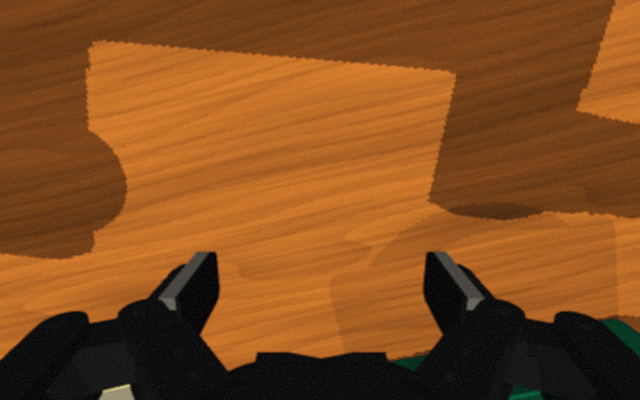

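Top view candidates:
- **Loose beaker:** grey at (414,165) or (344,229). The one at (414,165) tapers (scene 222,170), and the pot at (320,180) in the scene has straight sides. Purple and turquoise are excluded.
- **Slotted ring:** (282,176) has slots, and (408,231) is smooth.
- **Bottle:** white at (284,231), brown at (278,269) excluded.

I'll confirm with crops and measure.

```bash
cat > h.py <<'E'
from cell import *
import numpy as np, cv2
from scipy.optimize import least_squares
def ray(f,px,T=None):
    T=f["cam_to_world"] if T is None else T
    d=T[:3,:3]@np.array([(px[0]-f["cx"])/f["fx"],(px[1]-f["cy"])/f["fy"],1.]);return T[:3,3],d
def onplane(f,px,z,T=None):
    o,d=ray(f,px,T);return o+d*(z-o[2])/d[2]
def proj(f,P,T=None):
    T=f["cam_to_world"] if T is None else T
    p=(np.atleast_2d(P)-T[:3,3])@T[:3,:3]
    return np.c_[f["fx"]*p[:,0]/p[:,2]+f["cx"],f["fy"]*p[:,1]/p[:,2]+f["cy"]]
E
python3 - <<'E'
from h import *
Z=dict(tote=0,felt_pad=.005,bottle_holder=.005,standing_beaker=.010)
F={n:grab_frame(n) for n in("scene","top")}
for n in ["tote","felt_pad","bottle_holder","standing_beaker","loose_beaker","slotted_ring","weight","slurry_bottle","plain_ring","straight_pot"]:
    for c in F:
        for r in tip_of(c,n)[:4]:
            p=r["centre"];print(n,c,np.round(p,1),round(r["score"],2),np.round(onplane(F[c],p,Z.get(n,0))[:2],4))
s=F["scene"]["img"][110:310,150:420,::-1]
cv2.imwrite("pics/crop.png",cv2.resize(s,None,fx=2.9,fy=2.9,interpolation=cv2.INTER_CUBIC))
E
```

```text
felt_pad scene [450.6 281.5] 0.96 [0.3976 0.2127]
felt_pad top [198.4 251.8] 0.62 [0.394  0.2136]
felt_pad top [351.1 168.3] 0.42 [ 0.6163 -0.1753]
felt_pad top [401.  173.1] 0.39 [ 0.6051 -0.3083]
bottle_holder scene [413.3 318.4] 0.74 [0.5199 0.2188]
bottle_holder scene [321.9 193.6] 0.72 [ 0.4472 -0.1463]
bottle_holder top [199.5 201.9] 0.58 [0.5218 0.2182]
standing_beaker scene [376.3 355.1] 0.65 [0.631  0.2253]
standing_beaker top [198.9 164.2] 0.78 [0.6205 0.2239]
standing_beaker top [339.7 231.1] 0.74 [ 0.4494 -0.1448]
loose_beaker scene [204.2 156.9] 0.85 [ 0.5984 -0.444 ]
loose_beaker scene [183.1 194.3] 0.71 [ 0.7059 -0.3669]
loose_beaker scene [226.6 186.9] 0.63 [ 0.6111 -0.3184]
loose_beaker top [446.2 172.5] 0.79 [ 0.6096 -0.4315]
loose_beaker top [281.2 176.7] 0.63 [0.5922 0.0095]
loose_beaker top [401.6 172.2] 0.61 [ 0.6088 -0.3112]
loose_beaker top [425.9 131.7] 0.58 [ 0.7226 -0.3806]
slotted_ring scene [320.  271.6] 0.94 [0.5907 0.0148]
slotted_ring scene [376.6 354.5] 0.66 [0.6262 0.2229]
slotted_ring top [283.7 177. ] 0.78 [0.5915 0.0029]
slotted_ring top [200.1 250.9] 0.51 [0.3963 0.211 ]
weight scene [258.7 218.6] 0.58 [ 0.6079 -0.1868]
weight top [351.8 167.1] 0.5 [ 0.6208 -0.1777]
slurry_bottle scene [392.1 211.7] 0.88 [0.3535 0.0007]
slurry_bottle scene [361.7 229.5] 0.76 [ 0.4447 -0.0082]
slurry_bottle top [278.  265.2] 0.71 [0.3618 0.012 ]
plain_ring scene [277.8 158. ] 0.74 [ 0.4532 -0.3163]
plain_ring scene [319.6 270.4] 0.34 [0.5894 0.012 ]
plain_ring top [406.5 229.4] 0.96 [ 0.4561 -0.3203]
straight_pot scene [321.  190.9] 0.84 [ 0.4404 -0.1575]
straight_pot top [339.8 229.7] 0.72 [ 0.4536 -0.1458]
```

View pics/crop.png

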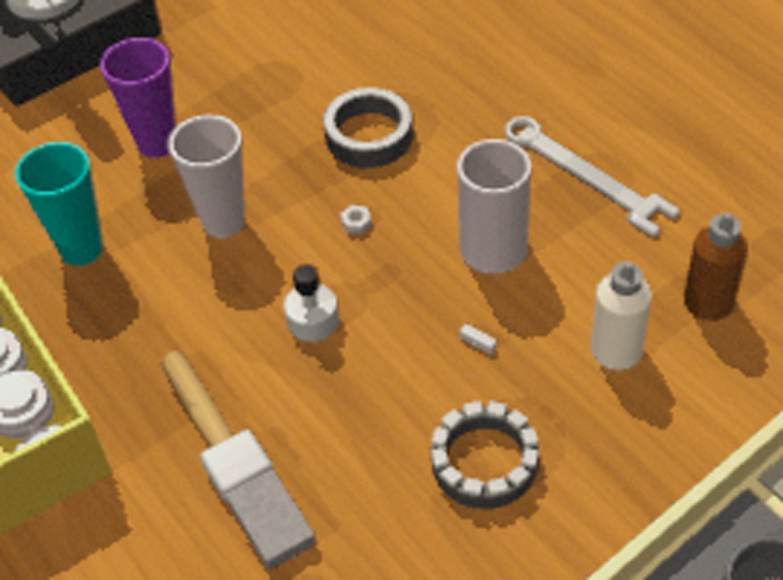

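The crop confirms them: tapered loose beaker at crop (208,175), slotted ring at (485,455), white bottle at (620,315) and weight at (312,300). Next I'll fit outline models to the silhouettes for precise poses.

```bash
cat > fit.py <<'E'
from h import *
from scipy.optimize import minimize
a=np.linspace(0,2*np.pi,48,endpoint=False)
def circ(r,z): return np.c_[r*np.cos(a),r*np.sin(a),0*a+z]
B=np.r_[circ(.018,0),circ(.029,.1)]
M=dict(loose_beaker=B,standing_beaker=B+[0,0,.01],
 slotted_ring=np.r_[circ(.04,0),circ(.04,.018),circ(.039,.024)],
 weight=[np.r_[circ(.021,0),circ(.021,.024)],np.r_[circ(.006,.024),circ(.006,.044)],np.r_[circ(.01,.044),circ(.01,.062)]],
 slurry_bottle=np.r_[circ(.021,0),circ(.021,.072),circ(.009,.084),circ(.004,.106)],
 straight_pot=np.r_[circ(.029,0),circ(.029,.1)],plain_ring=np.r_[circ(.04,0),circ(.04,.024)])
def render(f,parts,x,y,T=None,yaw=0,S=4):
    m=np.zeros((400*S//S,640),np.uint8)
    for P in (parts if isinstance(parts,list) else [parts]):
        c,s=np.cos(yaw),np.sin(yaw)
        Q=P.copy();Q[:,:2]=P[:,:2]@np.array([[c,s],[-s,c]]);Q=Q+[x,y,0]
        h=cv2.convexHull(proj(f,Q,T).astype(np.float32))
        t=np.zeros_like(m);cv2.fillConvexPoly(t,np.round(h*16).astype(np.int32),255,cv2.LINE_AA,4);m=np.maximum(m,t)
    return m/255.
def fit(f,mask,parts,x0,T=None,yaw=False,fill=True):
    if fill:
        cs,_=cv2.findContours(mask.astype(np.uint8),cv2.RETR_EXTERNAL,cv2.CHAIN_APPROX_NONE)
        k=np.zeros(mask.shape,np.uint8);cv2.drawContours(k,cs,-1,1,-1);mask=k>0
    def cost(p):
        r=render(f,parts,p[0],p[1],T,p[2] if yaw else 0)
        return 1-np.minimum(r,mask).sum()/np.maximum(r,mask).sum()
    n=3 if yaw else 2
    s0=np.vstack([x0[:n]]+[np.array(x0[:n])+e for e in np.diag([.008,.008,.06][:n])])
    o=minimize(cost,x0[:n],method="Nelder-Mead",options=dict(initial_simplex=s0,xatol=1e-4,fatol=1e-4))
    return o.x,1-o.fun
E
python3 - <<'E'
from fit import *
x0=dict(loose_beaker=(.61,-.315),slotted_ring=(.591,.008),weight=(.614,-.182),slurry_bottle=(.446,-.004),standing_beaker=(.627,.224),straight_pot=(.447,-.15),plain_ring=(.455,-.318))
felt=np.array([[sx*.068,sy*.054,.011] for sx in(-1,1) for sy in(-1,1)])[:, [1,0,2]]
felt0=np.array([[sx*.054,sy*.068,.011] for sx,sy in((-1,-1),(1,-1),(1,1),(-1,1))])
for c in("scene","top"):
    f=grab_frame(c)
    for n,p in x0.items():
        q=proj(f,[[*p,.03]])[0]
        rs=sorted(silhouettes(c,n),key=lambda r:np.hypot(*(np.array(r["centre"])-q)))
        if not rs or np.hypot(*(np.array(rs[0]["centre"])-q))>20: print(n,c,"none",len(rs));continue
        print(n,c,round(rs[0]["score"],2),*[np.round(v,4) for v in fit(f,rs[0]["mask"],M[n],p)])
    for r in silhouettes(c,"felt_pad")[:1]:
        print("felt",c,round(r["score"],2),*[np.round(v,4) for v in fit(f,r["mask"],felt0,(.396,.213,.05),yaw=True)])
    for r in silhouettes(c,"tote")[:1]: 
        m=r["mask"];print("tote",c,r["score"],m.sum(),r["centre"])
        cv2.imwrite(f"pics/tote_{c}.png",(f["img"]*np.where(m,1,.3)[...,None])[:,:,::-1])
    for r in silhouettes(c,"bottle_holder")[:2]: print("holder",c,r["score"],r["centre"],r["mask"].sum())
    q=f["img"][:,:,::-1]
    q=q[110:300,150:250] if c=="top" else q[220:400,310:520]
    cv2.imwrite(f"pics/tcrop_{c}.png",cv2.resize(q,None,fx=3,fy=3,interpolation=cv2.INTER_CUBIC))
E
```

```text
loose_beaker scene none 2
slotted_ring scene 0.81 [0.5915 0.0049] 0.8941
weight scene 0.54 [ 0.6115 -0.185 ] 0.7689
slurry_bottle scene 0.58 [ 0.44   -0.0103] 0.7884
standing_beaker scene 0.64 [0.6343 0.2217] 0.9232
straight_pot scene 0.78 [ 0.4525 -0.1494] 0.9001
plain_ring scene 0.63 [ 0.4506 -0.3225] 0.862
felt scene 0.81 [0.3962 0.2157 0.0342] 0.9628
tote scene 0.61 6272 [430.3, 295.4]
holder scene 0.8 [416.0, 318.1] 3493
holder scene 0.67 [258.0, 212.9] 359
loose_beaker top 0.61 [ 0.6097 -0.3157] 0.8148
slotted_ring top 0.67 [0.5923 0.0054] 0.9372
weight top 0.62 [ 0.6136 -0.1827] 0.7839
slurry_bottle top 0.63 [ 0.4442 -0.0055] 0.7878
standing_beaker top none 0
straight_pot top 0.74 [ 0.451  -0.1482] 0.9316
plain_ring top 0.79 [ 0.4528 -0.3202] 0.8709
felt top 0.94 [0.3951 0.2152 0.0139] 0.9521
tote top 0.63 4683 [174.1, 205.4]
holder top 0.87 [198.9, 204.1] 2137[ WARN:0@7.427] global loadsave.cpp:1063 imwrite_ Unsupported depth image for selected encoder is fallbacked to CV_8U.
```

View pics/tcrop_top.png

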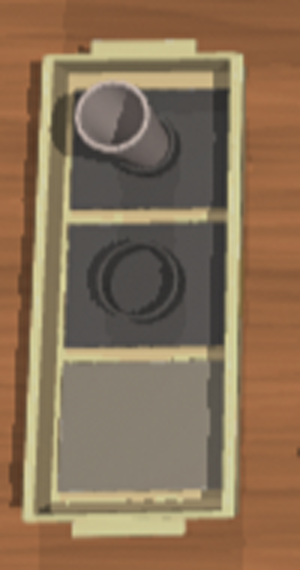

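View pics/tcrop_scene.png

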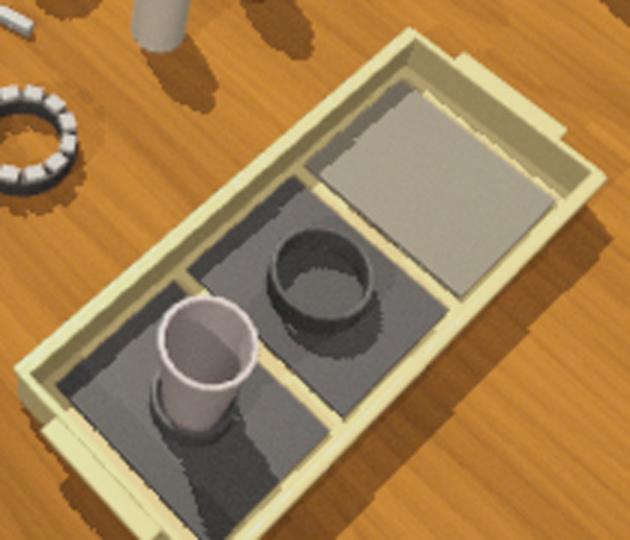

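Both cameras agree within a few mm. First the ring: hover and refine with the wrist camera.

```bash
cat >> h.py <<'E'
from scipy.spatial.transform import Rotation as Ro
def down(phi):
    c,s=np.cos(phi),np.sin(phi)
    return Ro.from_matrix(np.array([[c,s,0],[s,-c,0],[0,0,-1.]])).as_rotvec()
def best(p,phi):
    q0=get_state()["q"];b=None
    for k in(phi,phi+np.pi):
        r=down(k);q=ik(p,r)
        if q is not None:
            d=abs(np.array(q)-q0).max()
            if b is None or d<b[0]: b=(d,r)
    return b[1]
def wrist():
    s=get_state();f=grab_frame("wrist")
    W=np.eye(4);W[:3,:3]=Ro.from_rotvec(s["eef_rot"]).as_matrix();W[:3,3]=s["position"]
    f["cam_to_world"]=W@f["T_tool_cam"];return f
def st(m=""):
    s=get_state();print(m,"t%.1f"%s["clock"],np.round(s["position"],4),"gap %.3f"%s["finger_gap"],"F",np.round(s["contact_force"],1))
E
python3 - <<'E'
from fit import *
phi=np.radians(-40)
c=np.array([.592,.005]);u=np.array([np.cos(phi),np.sin(phi)])
p=[*(c+.0345*u),.20]
r=best(p,phi);movep(p,r);st()
f=wrist();cv2.imwrite("pics/w_ring.png",f["img"][:,:,::-1])
for s in silhouettes("wrist","slotted_ring")[:2]:
    print(s["score"],s["centre"],fit(f,s["mask"],M["slotted_ring"],c))
print(proj(f,[[*c,.024]]))
E
```

```text
t5.0 [ 0.6184 -0.0161  0.2001] gap 1.001 F [ 0.4  0.2 -0.3]
0.55 [281.5, 197.1] (array([0.59164522, 0.00649568]), np.float64(0.9402191060713727))
[[285.85508401 177.72926812]]
```

View pics/w_ring.png

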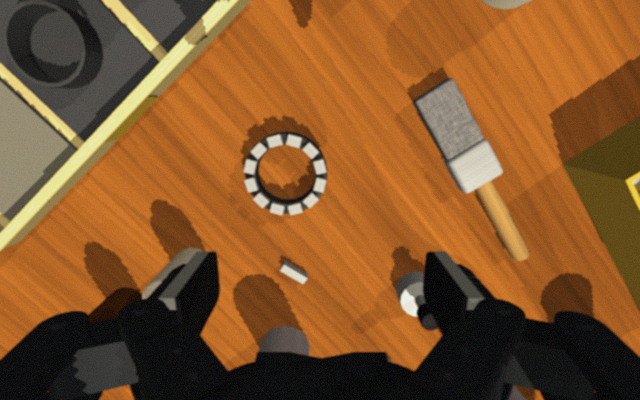

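```bash
python3 - <<'E'
from h import *
phi=np.radians(-40);u=np.array([np.cos(phi),np.sin(phi)])
p=np.array([.5917,.006])+.0345*u
move_l([*p,.04],.2)
print(move_l([*p,.005],.1,until_force=8));st()
grab(60);st("grip")
move_l([*p,.09],.15);st("lift")
f=grab_frame("scene");cv2.imwrite("pics/ring_l.png",f["img"][:,:,::-1])
w=grab_frame("wrist");cv2.imwrite("pics/ring_lw.png",w["img"][:,:,::-1])
E
```

```text
False
 t6.5 [ 0.6182 -0.0162  0.0052] gap 1.001 F [-0.2 -0.2 -0.1]
grip t7.2 [ 0.6182 -0.0161  0.0054] gap 0.125 F [-1.5  1.1  3.3]
lift t7.9 [ 0.6173 -0.0161  0.0889] gap 0.127 F [-0.2 -0.1 -4.4]
```

View pics/ring_l.png

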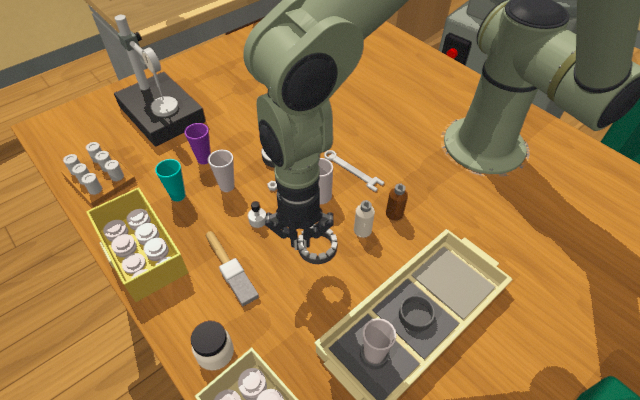

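View pics/ring_lw.png

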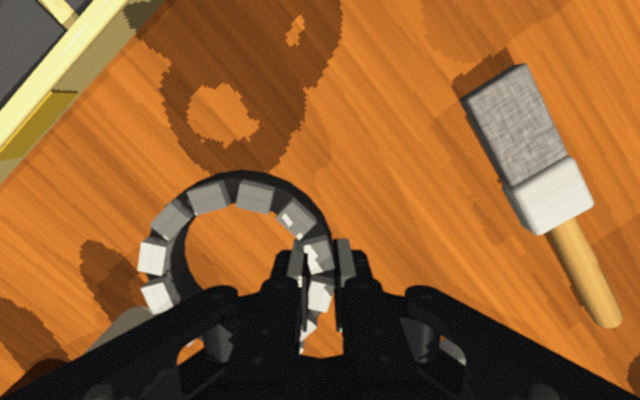

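```bash
python3 - <<'E'
from h import *
phi=np.radians(-40);u=np.array([np.cos(phi),np.sin(phi)])
p=np.array([.3955,.2155])+.0345*u
s=get_state()["position"]
move_l([s[0],s[1],.14],.2)
move_l([*p,.14],.2);st("above")
move_l([*p,.035],.12)
f=grab_frame("scene");cv2.imwrite("pics/ring_p.png",cv2.resize(f["img"][180:400,280:560,::-1],None,fx=2.8,fy=2.7))
st("low")
E
```

```text
above t10.0 [0.4227 0.1929 0.14  ] gap 0.121 F [-0.5  0.1 -4.1]
low t11.1 [0.4227 0.1935 0.0357] gap 0.119 F [-0.4  1.3 -3.1]
```

View pics/ring_p.png

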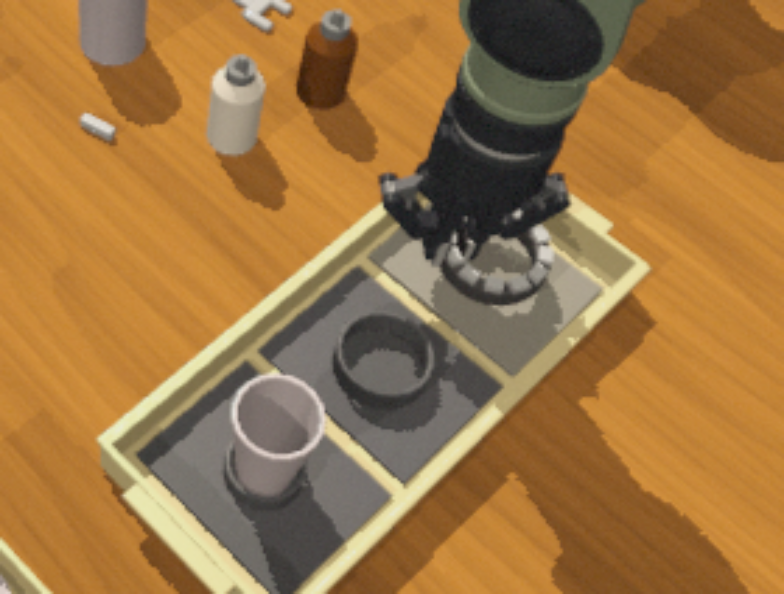

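```bash
python3 - <<'E'
from fit import *
p=get_state()["position"]
print(move_l([p[0],p[1],.0165],.03,until_force=4));st("down")
let_go();st("open")
q=get_state()["position"]
move_l([q[0],q[1],.20],.2)
f=wrist();cv2.imwrite("pics/ring_d.png",f["img"][:,:,::-1])
P=M["slotted_ring"]+[0,0,.011]
for s in silhouettes("wrist","slotted_ring")[:2]:
    print(s["score"],s["centre"],fit(f,s["mask"],P,(.3955,.2155)))
st()
E
```

```text
True
down t11.7 [0.4222 0.1934 0.0163] gap 0.120 F [-0.3  0.5  4.9]
open t12.4 [0.4212 0.193  0.0157] gap 1.001 F [ 0.  -0.1  0.6]
0.88 [276.7, 197.0] (array([0.39623505, 0.21608722]), np.float64(0.9498151897347168))
 t13.6 [0.4203 0.1927 0.1987] gap 0.997 F [ 0.2  0.5 -0.7]
```

View pics/ring_d.png

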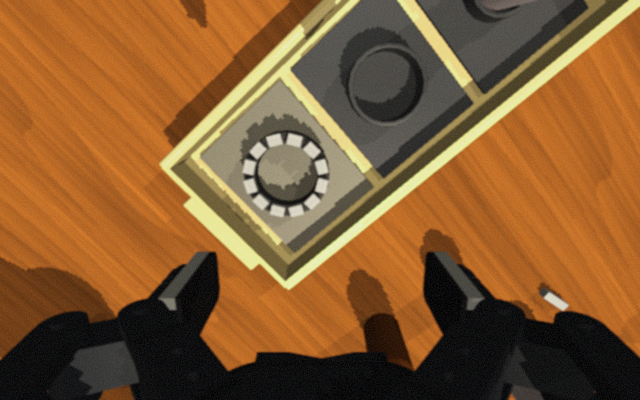

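Ring lies flat on the felt at px (286,175). Next, the weight.

```bash
python3 - <<'E'
from fit import *
c=np.array([.6125,-.184]);phi=np.radians(-40)
p=[*c,.22];r=best(p,phi);movep(p,r);st()
f=wrist();cv2.imwrite("pics/w_wt.png",f["img"][:,:,::-1])
for s in silhouettes("wrist","weight")[:2]:
    print(s["score"],s["centre"],fit(f,s["mask"],M["weight"],c))
print(proj(f,[[*c,0],[*c,.062]]))
E
```

```text
t15.1 [ 0.6124 -0.1826  0.22  ] gap 1.003 F [ 0.1  0.5 -0.8]
0.8 [318.9, 169.6] (array([ 0.61315511, -0.182206  ]), np.float64(0.9037080887724512))
[[322.63581567 169.22255423]
 [322.92209491 182.36817326]]
```

View pics/w_wt.png

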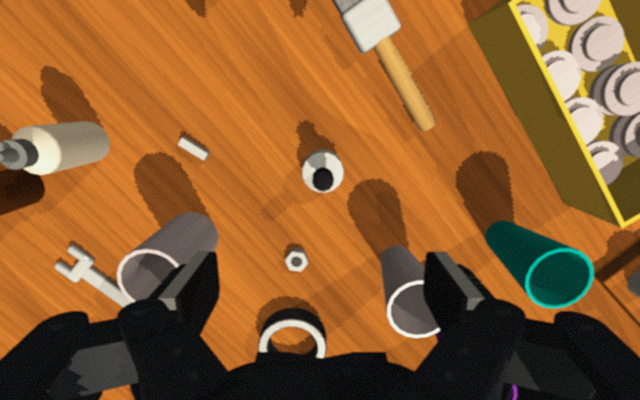

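```bash
python3 - <<'E'
from h import *
p=[.6131,-.1824]
move_l([*p,.08],.2)
print(move_l([*p,.033],.1,until_force=6))
grab(50);st("grip")
move_l([*p,.16],.2);st("lift")
c=[.3962,.2160]
move_l([*c,.16],.25);st("above")
w=grab_frame("wrist");cv2.imwrite("pics/wt_w.png",w["img"][:,:,::-1])
f=grab_frame("scene");cv2.imwrite("pics/wt_s.png",cv2.resize(f["img"][130:330,330:560,::-1],None,fx=2.9,fy=2.9))
E
```

```text
False
grip t17.3 [ 0.6135 -0.1826  0.0334] gap 0.215 F [ 0.5 -0.1  2.2]
lift t18.1 [ 0.612  -0.1819  0.1584] gap 0.213 F [ 0.4  0.3 -3.8]
above t20.1 [0.3966 0.2154 0.16  ] gap 0.212 F [ 0.5  0.3 -4. ]
```

View pics/wt_w.png

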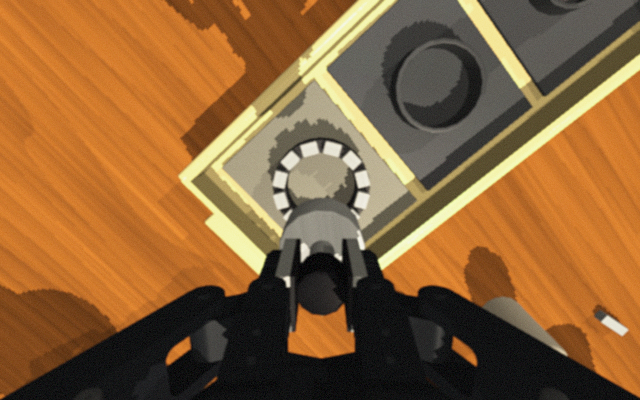

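View pics/wt_s.png

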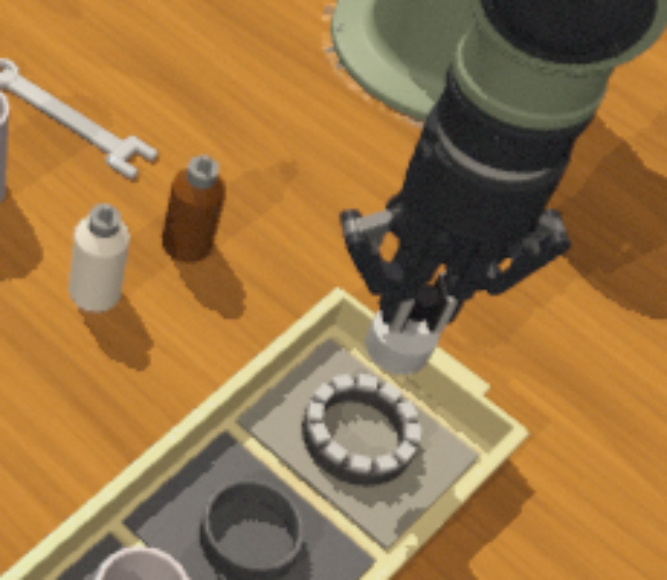

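```bash
python3 - <<'E'
from h import *
c=[.3962,.2160]
move_l([*c,.075],.15)
f=grab_frame("scene");cv2.imwrite("pics/wt_s2.png",cv2.resize(f["img"][180:330,380:530,::-1],None,fx=4,fy=4))
print(move_l([*c,.0435],.03,until_force=3));st("down")
let_go();st("open")
move_l([*c,.20],.2)
w=grab_frame("wrist");cv2.imwrite("pics/wt_d.png",w["img"][:,:,::-1])
f=grab_frame("scene");cv2.imwrite("pics/wt_s3.png",cv2.resize(f["img"][180:330,380:530,::-1],None,fx=4,fy=4))
E
```

```text
True
down t21.9 [0.396  0.2157 0.0442] gap 0.216 F [ 0.8 -1.3  5.3]
open t22.6 [0.3945 0.2154 0.0434] gap 0.998 F [-0.   0.5 -0.7]
```

View pics/wt_d.png

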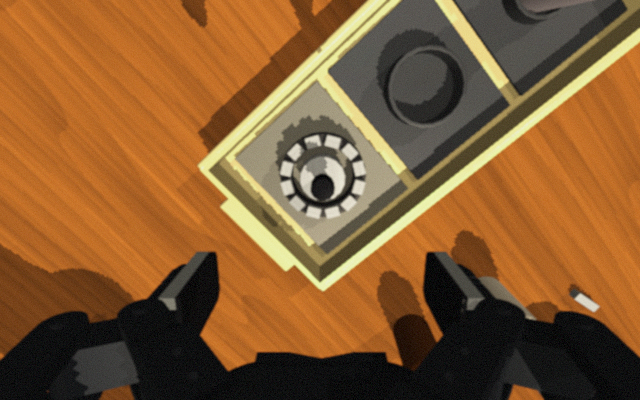

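View pics/wt_s3.png

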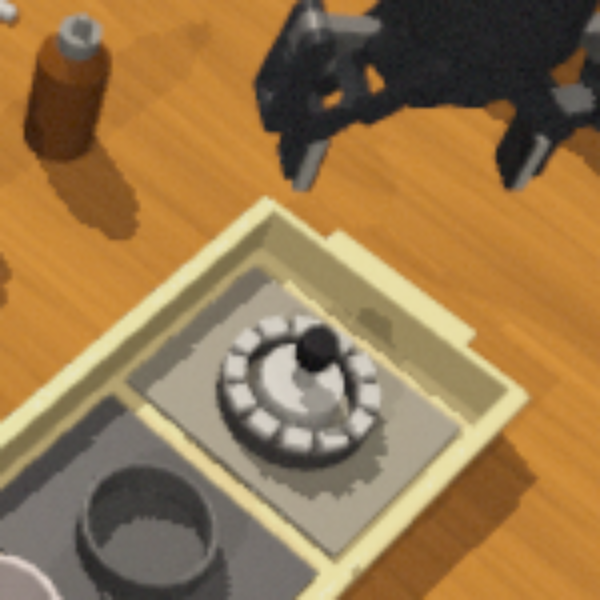

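```bash
python3 - <<'E'
from fit import *
h=np.array([.518,.2185]);phi=np.radians(90)
p=[.53,.2185,.22];r=best(p,phi);movep(p,r);st()
f=wrist();cv2.imwrite("pics/w_h.png",f["img"][:,:,::-1])
C=np.r_[circ(.034,.010),circ(.034,.035)]
for s in silhouettes("wrist","bottle_holder")[:2]: print("holder",s["score"],s["centre"],s["mask"].sum())
for s in silhouettes("wrist","standing_beaker")[:2]: print("beaker",s["score"],s["centre"],fit(f,s["mask"],M["standing_beaker"],(.632,.222)))
print(proj(f,[[*h,.035],[*h,.01]]))
c=np.array([.443,-.007])
p=[*c,.24];movep(p,r);st()
f=wrist();cv2.imwrite("pics/w_b.png",f["img"][:,:,::-1])
for s in silhouettes("wrist","slurry_bottle")[:2]: print("bottle",s["score"],s["centre"],fit(f,s["mask"],M["slurry_bottle"],c))
E
```

```text
t25.6 [0.5298 0.2185 0.2198] gap 1.000 F [ 0.6 -0.1 -0.7]
holder 0.86 [320.2, 152.9] 13778
beaker 0.85 [321.8, 303.9] (array([0.63449013, 0.22188634]), np.float64(0.9194898557486192))
beaker 0.5 [318.9, 153.0] (array([0.632, 0.222]), np.float64(0.0))
[[320.01146478 162.37689098]
 [320.06156469 158.20772592]]
 t26.7 [ 0.4437 -0.0066  0.2402] gap 0.997 F [-0.2  0.1 -0.9]
bottle 0.88 [338.7, 78.5] (array([ 0.443, -0.007]), np.float64(0.0))
bottle 0.62 [321.2, 174.9] (array([ 0.44498886, -0.00587063]), np.float64(0.9223129640973252))
```

View pics/w_h.png

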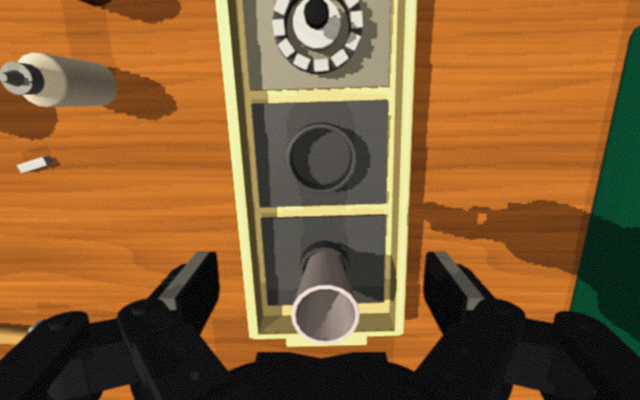

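View pics/w_b.png

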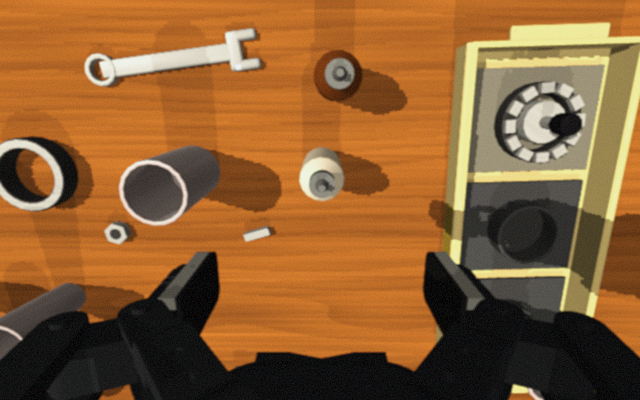

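White bottle at px (322,178), brown at (338,75). Collar centre at about (322,158), which puts it at (.515,.219) and matches the midpoint of pad and beaker.

```bash
python3 - <<'E'
from h import *
p=[.4449,-.006]
move_l([*p,.13],.2)
print(move_l([*p,.040],.1,until_force=5))
grab(35);st("grip")
move_l([*p,.17],.2);st("lift")
c=[.515,.219]
move_l([*c,.17],.25);st("above")
w=grab_frame("wrist");cv2.imwrite("pics/b_w.png",w["img"][:,:,::-1])
move_l([*c,.085],.15)
f=grab_frame("scene");cv2.imwrite("pics/b_s.png",cv2.resize(f["img"][200:400,310:520,::-1],None,fx=2.9,fy=2.9))
E
```

```text
False
grip t29.1 [ 0.4452 -0.0061  0.0405] gap 0.479 F [-1.7 -0.1  5.7]
lift t29.9 [ 0.4441 -0.0059  0.1691] gap 0.480 F [ 0.  -0.1 -3. ]
above t30.9 [0.5142 0.218  0.1694] gap 0.481 F [-0.6 -0.3 -1.7]
```

View pics/b_w.png

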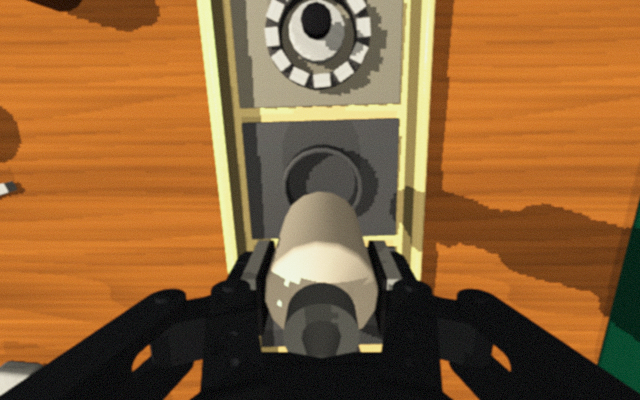

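View pics/b_s.png

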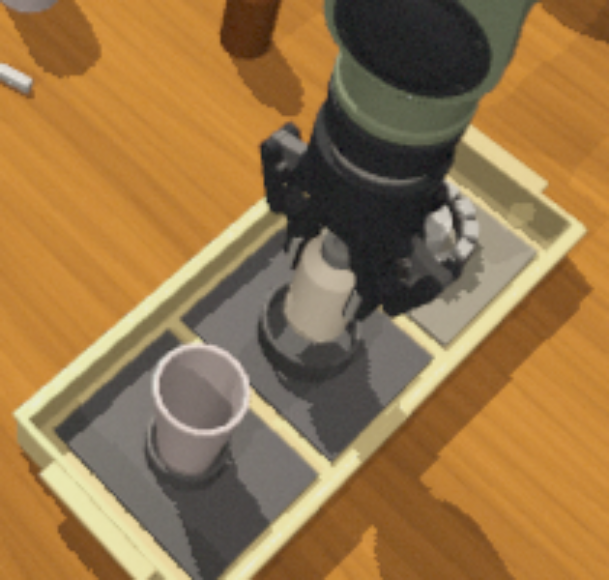

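```bash
python3 - <<'E'
from fit import *
c=[.515,.219]
print(move_l([*c,.0495],.04,until_force=3));st("down")
if get_state()["position"][2]<.054:
    let_go();st("open")
    move_l([*c,.22],.2)
    r=down(0);c=np.array([.6097,-.3157]);p=[*c,.27]
    f=grab_frame("scene");cv2.imwrite("pics/b_d.png",cv2.resize(f["img"][200:400,310:520,::-1],None,fx=2.9,fy=2.9))
    r=best(p,np.pi/2);movep(p,r);st()
    f=wrist();cv2.imwrite("pics/w_lb.png",f["img"][:,:,::-1])
    for s in silhouettes("wrist","loose_beaker")[:4]: print("lb",s["score"],s["centre"],fit(f,s["mask"],M["loose_beaker"],c))
E
```

```text
True
down t32.6 [0.5143 0.2188 0.0506] gap 0.483 F [-0.9 -0.1  4.7]
open t33.1 [0.5133 0.2186 0.0498] gap 1.000 F [-1.  -0.3  0.7]
 t36.1 [ 0.6101 -0.3143  0.27  ] gap 1.002 F [-0.5  0.2 -0.2]
lb 0.88 [265.6, 271.0] (array([ 0.6097, -0.3157]), np.float64(0.0))
lb 0.68 [316.1, 176.5] (array([ 0.60909395, -0.31848506]), np.float64(0.9044178223899461))
lb 0.63 [191.4, 167.3] (array([ 0.6097, -0.3157]), np.float64(0.0))
```

View pics/b_d.png

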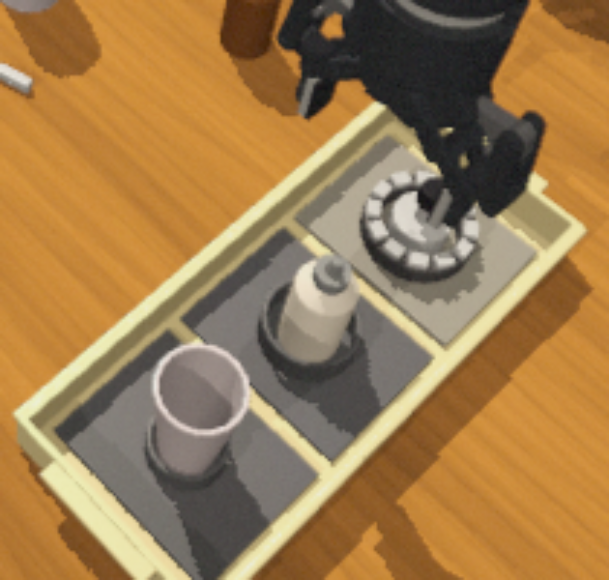

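View pics/w_lb.png

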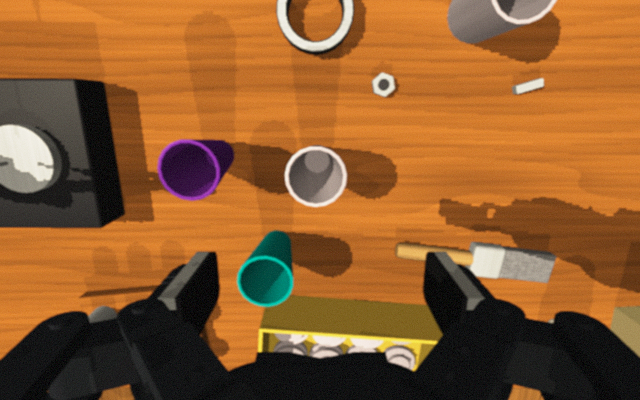

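Candidates: white-rimmed grey at (316,176), purple at (190,168), turquoise at (266,280). The grey one at (316,176) is the loose beaker: it has a narrow foot and sits where the crop showed the tapered one.

```bash
python3 - <<'E'
from fit import *
p=[.6092,-.3172]
move_l([*p,.15],.2)
print(move_l([*p,.070],.1,until_force=4));st()
grab(25);st("grip")
move_l([*p,.20],.12);st("lift")
w=grab_frame("wrist");cv2.imwrite("pics/lb_w.png",w["img"][:,:,::-1])
f=grab_frame("scene");cv2.imwrite("pics/lb_s.png",cv2.resize(f["img"][60:260,130:340,::-1],None,fx=2.9,fy=2.9))
E
```

```text
False
 t37.9 [ 0.6097 -0.3176  0.0708] gap 1.003 F [ 0.  -0.1 -0.1]
grip t38.3 [ 0.61   -0.3177  0.0712] gap 0.651 F [0.4 0.5 5.9]
lift t39.5 [ 0.6087 -0.3169  0.1989] gap 0.650 F [-0.4 -0.1 -0.6]
```

View pics/lb_w.png

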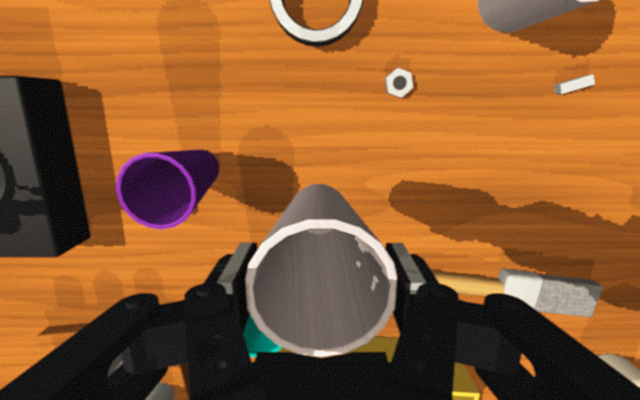

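View pics/lb_s.png

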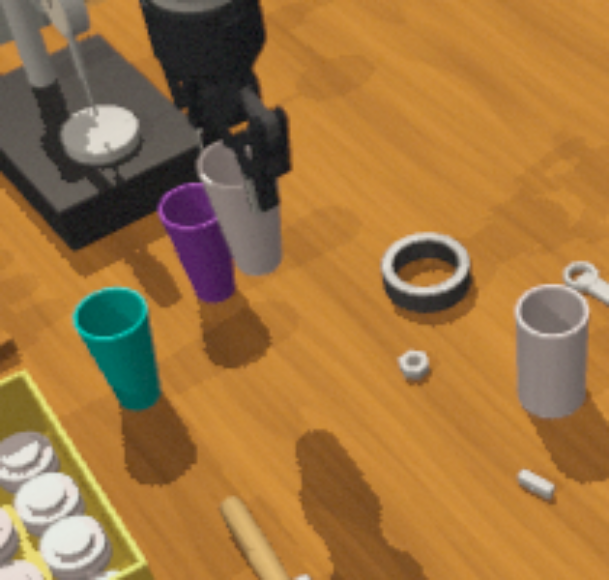

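```bash
python3 - <<'E'
from fit import *
c=[.6343,.222]
s=get_state()["position"]
move_l([s[0],s[1],.25],.2)
move_l([*c,.25],.2);st("above")
move_l([*c,.19],.1);sleep(.3);st()
f=grab_frame("scene");cv2.imwrite("pics/n_s.png",cv2.resize(f["img"][230:400,300:480,::-1],None,fx=3.4,fy=3.4))
f=grab_frame("top");cv2.imwrite("pics/n_t.png",cv2.resize(f["img"][90:250,120:280,::-1],None,fx=3.6,fy=3.6))
w=grab_frame("wrist");cv2.imwrite("pics/n_w.png",w["img"][:,:,::-1])
E
```

```text
above t42.9 [0.6344 0.2213 0.25  ] gap 0.647 F [ 0.7 -0.1 -0. ]
 t43.9 [0.6346 0.2221 0.1906] gap 0.651 F [-0.5 -0.2 -0.7]
```

View pics/n_s.png

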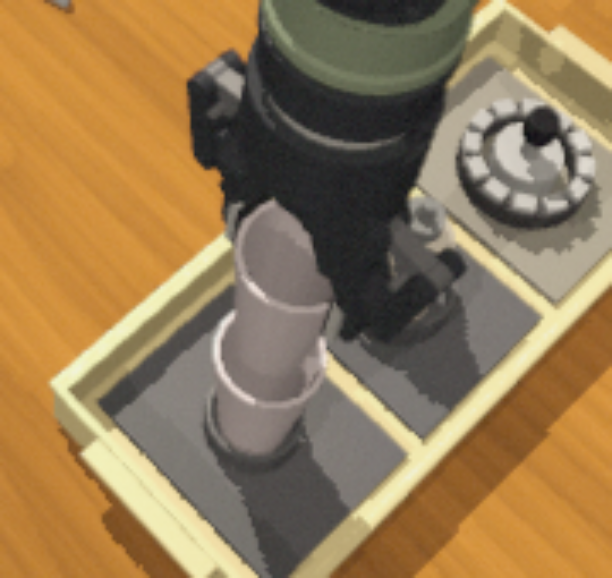

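View pics/n_t.png

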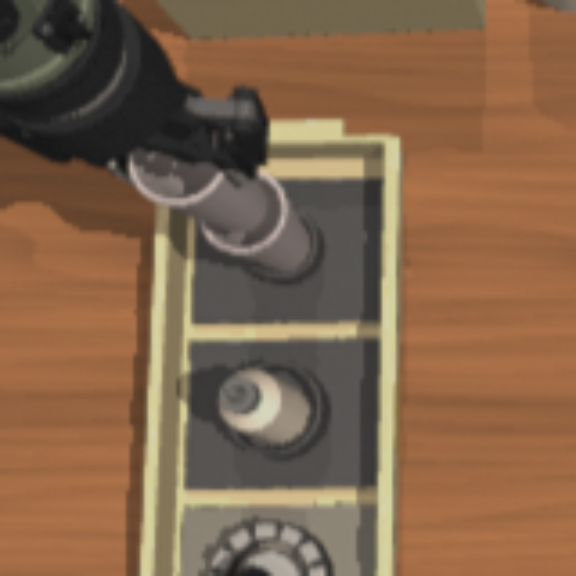

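View pics/n_w.png

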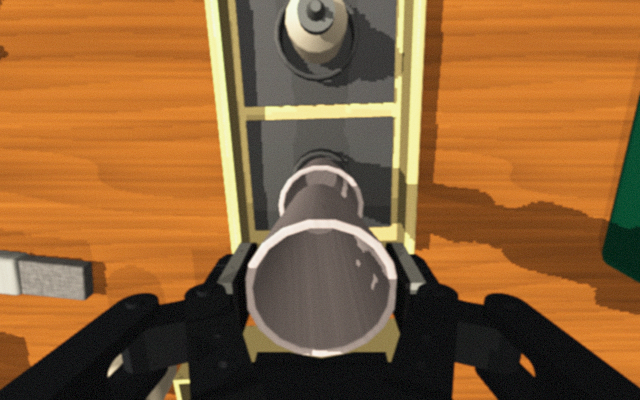

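```bash
python3 - <<'E'
from fit import *
def ov(f,P,im,col,T=None):
    for k in (0,48):
        q=proj(f,P[k:k+48],T);cv2.polylines(im,[np.round(q*4*16).astype(np.int32)],True,col,1,cv2.LINE_AA,4)
s=get_state()["position"]
for c,(y0,y1,x0,x1) in dict(scene=(250,400,310,460),top=(90,240,130,280),wrist=(140,290,230,410)).items():
    f=wrist() if c=="wrist" else grab_frame(c)
    im=cv2.resize(f["img"][:,:,::-1],None,fx=4,fy=4,interpolation=cv2.INTER_CUBIC)
    ov(f,B+[.6343,.222,.01],im,(0,255,0));ov(f,B+[s[0],s[1],s[2]-.071],im,(0,0,255))
    cv2.imwrite(f"pics/ov_{c}.png",im[4*y0:4*y1,4*x0:4*x1])
E
```

```text
(no output)
```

View pics/ov_scene.png

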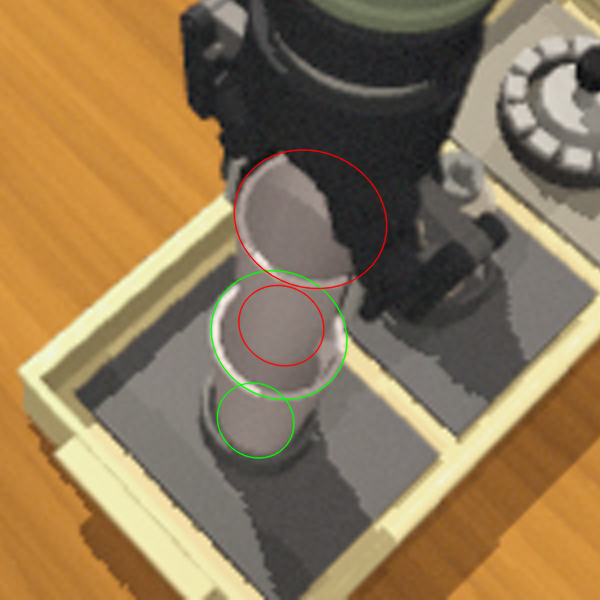

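View pics/ov_top.png

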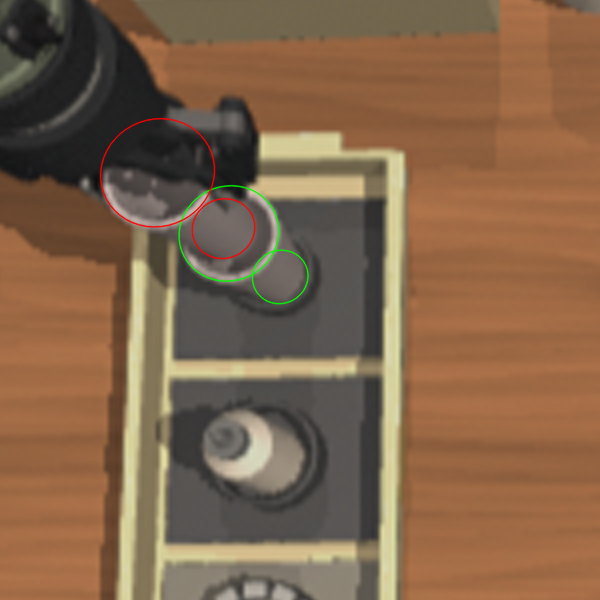

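View pics/ov_wrist.png

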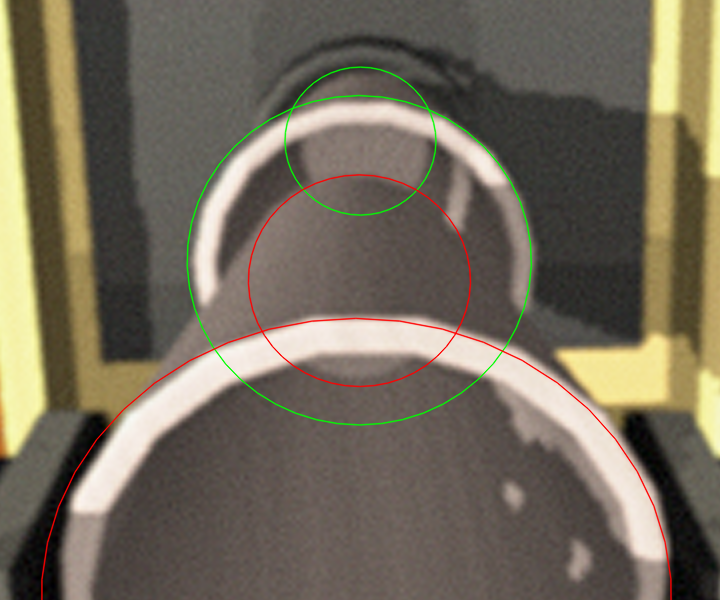

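```bash
python3 - <<'E'
from fit import *
c=[.6343,.222]
print(move_l([*c,.125],.05,until_force=3));st()
if get_state()["position"][2]<.127:
    print(move_l([*c,.1132],.015,until_force=2));st()
f=grab_frame("scene");cv2.imwrite("pics/n_s2.png",cv2.resize(f["img"][230:400,300:480,::-1],None,fx=3.4,fy=3.4))
w=grab_frame("wrist");cv2.imwrite("pics/n_w2.png",w["img"][:,:,::-1])
E
```

```text
False
 t45.7 [0.6345 0.2221 0.1253] gap 0.650 F [ 0.6  1.1 -1.1]
True
 t46.2 [0.634  0.2225 0.1175] gap 0.652 F [0.7 0.6 1. ]
```

View pics/n_s2.png

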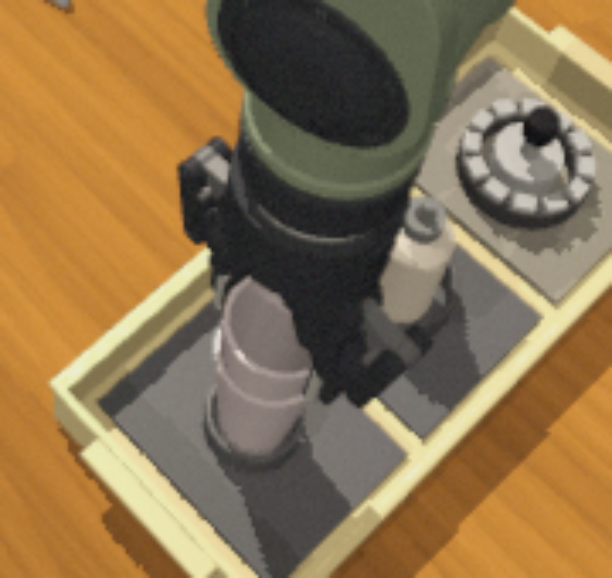

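View pics/n_w2.png

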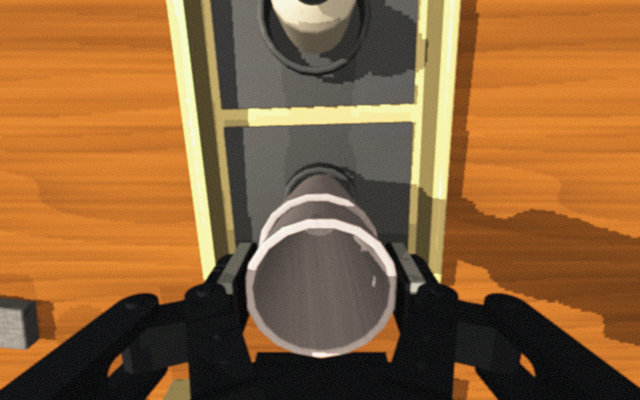

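```bash
python3 - <<'E'
from fit import *
sleep(.4);st("settled")
s=get_state()["position"]
for z in(.1165,.1155,.1145,.1135):
    h=move_l([.6343,.222,z],.01,until_force=3);sleep(.2);st(h)
    if h:break
E
```

```text
settled t46.7 [0.6339 0.2224 0.1175] gap 0.651 F [0.1 0.8 1. ]
False t47.2 [0.6344 0.2223 0.1167] gap 0.650 F [-0.   2.7  3.1]
False t47.6 [0.6346 0.2223 0.1158] gap 0.648 F [1.7 3.2 4.7]
False t48.1 [0.6347 0.2224 0.1149] gap 0.647 F [0.3 3.8 5.1]
False t48.5 [0.6349 0.2225 0.1143] gap 0.648 F [-0.1  3.7  7.2]
```

Contact comes early with a +y side force, so I'm slightly off in y. I'll back up and recentre instead of pressing.

```bash
python3 - <<'E'
from fit import *
move_l([.6343,.222,.122],.03);sleep(.3);st("up")
for x,y in((.6343,.222),(.6343,.2235),(.6343,.225)):
    move_l([x,y,.122],.03)
    for z in(.119,.1175,.116):
        move_l([x,y,z],.02,until_force=3);sleep(.25);st((y,z))
        if abs(get_state()["contact_force"][2])>2.5:break
    if z<.1165 and abs(get_state()["contact_force"][2])<2:break
    move_l([x,y,.122],.03)
w=grab_frame("wrist");cv2.imwrite("pics/n_w3.png",w["img"][:,:,::-1])
f=grab_frame("scene");cv2.imwrite("pics/n_s3.png",cv2.resize(f["img"][230:400,300:480,::-1],None,fx=3.4,fy=3.4))
E
```

```text
up t49.2 [0.6341 0.2219 0.1217] gap 0.650 F [ 0.8 -0.5 -0.9]
(0.222, 0.119) t50.0 [0.6343 0.222  0.1191] gap 0.649 F [ 0.3 -0.9 -1.2]
(0.222, 0.1175) t50.5 [0.6343 0.222  0.1175] gap 0.652 F [ 1.  -0.2 -1.2]
(0.222, 0.116) t51.0 [0.6343 0.222  0.116 ] gap 0.650 F [-0.4  0.   0.2]
```

View pics/n_w3.png

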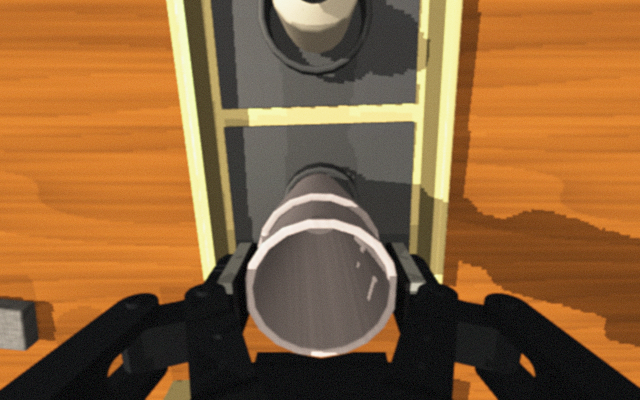

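View pics/n_s3.png

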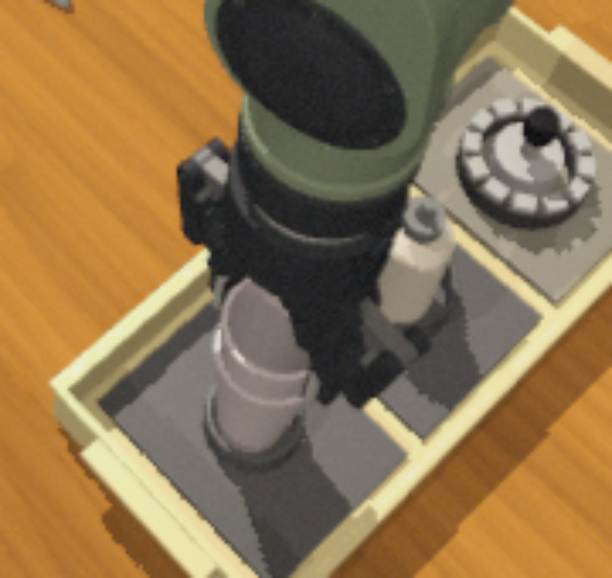

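```bash
python3 - <<'E'
from fit import *
c=[.6343,.222]
move_l([*c,.1152],.01,until_force=2);sleep(.2);st()
let_go();st("open")
sleep(.3)
w=grab_frame("wrist");cv2.imwrite("pics/n_w4.png",w["img"][:,:,::-1])
s=get_state()["position"]
move_l([s[0],s[1],.27],.15)
f=wrist();cv2.imwrite("pics/n_w5.png",f["img"][:,:,::-1])
r=get_state()["eef_rot"];movep([.40,-.05,.30],r);st()
for c_ in("scene","top"):
    f=grab_frame(c_);cv2.imwrite(f"pics/end_{c_}.png",f["img"][:,:,::-1])
    if c_=="scene":
        im=cv2.resize(f["img"][:,:,::-1],None,fx=4,fy=4,interpolation=cv2.INTER_CUBIC)
        for P,k in((B+[.6343,.222,.01],(0,255,0)),(B+[.6343,.222,.041],(0,0,255))):
            cv2.polylines(im,[np.round((proj(f,P[48:])*4+1.5)*16).astype(np.int32)],True,k,1,cv2.LINE_AA,4)
        cv2.imwrite("pics/end_ov.png",im[4*250:1600,4*310:4*500])
E
```

```text
t51.6 [0.6343 0.222  0.1152] gap 0.649 F [-1.4 -1.2 -0.4]
open t52.0 [0.6344 0.2221 0.1153] gap 1.001 F [ 0.5 -0.5 -0.4]
 t54.9 [ 0.4009 -0.0499  0.3002] gap 1.001 F [ 0.2 -0.1 -0.5]
```

View pics/n_w5.png

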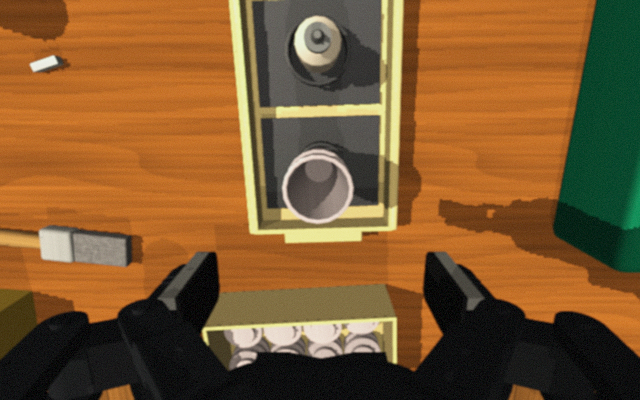

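View pics/end_ov.png

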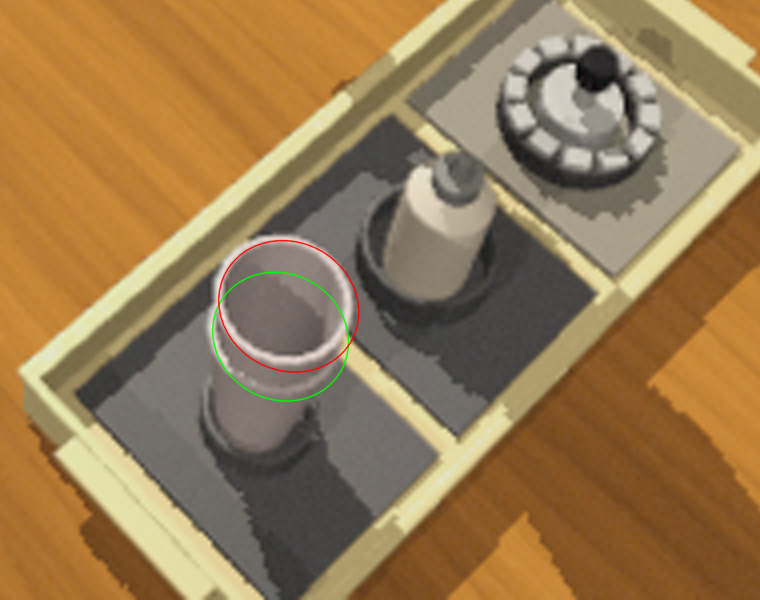

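View pics/end_top.png

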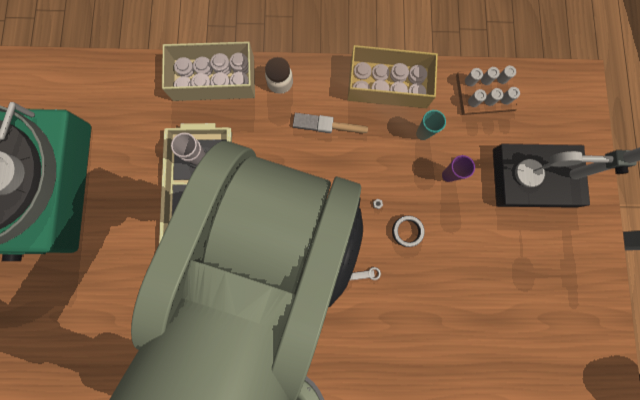

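Rise looks about right. I'll check for a jam or tilt with an oblique wrist close-up, since there's time.

```bash
python3 - <<'E'
from fit import *
t=np.array([.634,.222,.12])
ok=None
for el in (25,35,45,55):
  for az in (20,0,40,-20,60,-60,90,-90):
    for ro in(0,180):
      e,a_=np.radians(el),np.radians(az)
      d=np.array([np.cos(e)*np.cos(a_),np.cos(e)*np.sin(a_),-np.sin(e)])
      x=np.cross(d,[0,0,1.]);x/=np.linalg.norm(x)
      if ro:x=-x
      R=np.c_[x,np.cross(d,x),d]
      # aim: camera ~ behind tcp .14
      p=t-d*.16+np.array([0,0,.05])
      rv=Ro.from_matrix(R).as_rotvec();q=ik(p,rv)
      if q is not None and p[2]>.15: print(el,az,ro,np.round(p,2),np.round(q,2))
E
```

```text
25 40 0 [0.52 0.13 0.24] [-0.39  0.1  -1.2  -0.51  0.93  2.47]
25 40 180 [0.52 0.13 0.24] [-0.39  0.1  -1.2  -0.51  0.93 -0.68]
25 -20 0 [0.5  0.27 0.24] [ 0.82  0.27 -0.91 -0.3  -0.99 -2.36]
25 -20 180 [0.5  0.27 0.24] [ 0.82  0.27 -0.91 -0.3  -0.99  0.79]
25 60 0 [0.56 0.1  0.24] [-0.49  0.33 -0.7   0.47  1.13  1.65]
25 60 180 [0.56 0.1  0.24] [-0.49  0.33 -0.7   0.47  1.13 -1.49]
25 -60 0 [0.56 0.35 0.24] [ 0.84  0.92  0.37  1.61 -1.04 -0.91]
25 -60 180 [0.56 0.35 0.24] [ 0.84  0.92  0.37  1.61 -1.04  2.23]
25 90 0 [0.63 0.08 0.24] [-0.41  0.84  0.17  1.61  0.98  0.77]
25 90 180 [0.63 0.08 0.24] [-0.41  0.84  0.17  1.61  0.98 -2.38]
35 20 0 [0.51 0.18 0.26] [ 0.07 -0.15 -1.18 -0.4   0.23  2.98]
35 20 180 [0.51 0.18 0.26] [ 0.07 -0.15 -1.18 -0.4   0.23 -0.17]
35 0 0 [0.5  0.22 0.26] [ 0.5  -0.05 -1.09 -0.36 -0.4  -2.84]
35 0 180 [0.5  0.22 0.26] [ 0.5  -0.05 -1.09 -0.36 -0.4   0.3 ]
35 40 0 [0.53 0.14 0.26] [-0.28 -0.04 -1.01 -0.07  0.75  2.44]
35 40 180 [0.53 0.14 0.26] [-0.28 -0.04 -1.01 -0.07  0.75 -0.71]
35 -20 0 [0.51 0.27 0.26] [ 0.74  0.16 -0.77  0.06 -0.81 -2.31]
35 -20 180
[... 1667 characters left out ...]
[0.56 0.16 0.3 ] [-0.05  0.01 -0.58  0.51  0.4  -0.65]
55 -20 0 [0.55 0.25 0.3 ] [ 0.53  0.13 -0.43  0.59 -0.46 -2.36]
55 -20 180 [0.55 0.25 0.3 ] [ 0.53  0.13 -0.43  0.59 -0.46  0.78]
55 60 0 [0.59 0.14 0.3 ] [-0.16  0.18 -0.36  0.79  0.57  2.  ]
55 60 180 [0.59 0.14 0.3 ] [-0.16  0.18 -0.36  0.79  0.57 -1.14]
55 -60 0 [0.59 0.3  0.3 ] [ 0.63  0.58  0.24  1.3  -0.61 -1.45]
55 -60 180 [0.59 0.3  0.3 ] [ 0.63  0.58  0.24  1.3  -0.61  1.69]
55 90 0 [0.63 0.13 0.3 ] [-0.19  0.51  0.13  1.31  0.6   1.35]
55 90 180 [0.63 0.13 0.3 ] [-0.19  0.51  0.13  1.31  0.6  -1.8 ]
55 -90 0 [0.63 0.31 0.3 ] [ 0.56  1.06  1.15  2.02 -0.51 -0.91]
55 -90 180 [0.63 0.31 0.3 ] [ 0.56  1.06  1.15  2.02 -0.51  2.23]
```

```bash
python3 - <<'E'
from fit import *
t=np.array([.634,.222,.095])
Ttc=grab_frame("wrist")["T_tool_cam"]
best_=None
for az in(20,40,0,60):
  for el in(22,27,32):
   for D in(.30,.34):
    e,a_=np.radians(el),np.radians(az)
    d=np.array([np.cos(e)*np.cos(a_),np.cos(e)*np.sin(a_),-np.sin(e)])
    x=-np.cross(d,[0,0,1.]);x/=np.linalg.norm(x)  # image upside down
    C=np.eye(4);C[:3,:3]=np.c_[x,np.cross(d,x),d];C[:3,3]=t-d*D
    W=C@np.linalg.inv(Ttc);p=W[:3,3];q=ik(p,Ro.from_matrix(W[:3,:3]).as_rotvec())
    if q is not None and p[2]>.2 and best_ is None: best_=(az,el,D,p,q)
print(best_)
if best_:
    movep(best_[3],Ro.from_matrix(C[:3,:3]*0+1).as_rotvec()) if 0 else set_joints(best_[4]);st()
    f=wrist();im=f["img"][:,:,::-1].copy();cv2.imwrite("pics/obl.png",im[::-1,::-1])
    im=cv2.resize(im,None,fx=2,fy=2,interpolation=cv2.INTER_CUBIC)
    for z,k in((.11,(0,255,0)),(.141,(0,0,255))):
        cv2.polylines(im,[np.round((proj(f,circ(.029,z)+[.6343,.222,0])*2+.5)*16).astype(np.int32)],True,k,1,cv2.LINE_AA,4)
    u=proj(f,[t])[0]*2;x0,y0=int(u[0])-250,int(u[1])-200
    cv2.imwrite("pics/obl2.png",im[max(y0,0):y0+400,max(x0,0):x0+500][::-1,::-1])
E
```

```text
(20, 27, 0.34, array([0.49112324, 0.16918963, 0.20361569]), array([ 0.0682301 , -0.07702195, -1.18233246, -0.3412409 ,  0.20469581,
       -0.19367708]))
 t56.4 [0.4919 0.1692 0.204 ] gap 0.999 F [ 0.2 -0.5 -0.2]
```

View pics/obl.png

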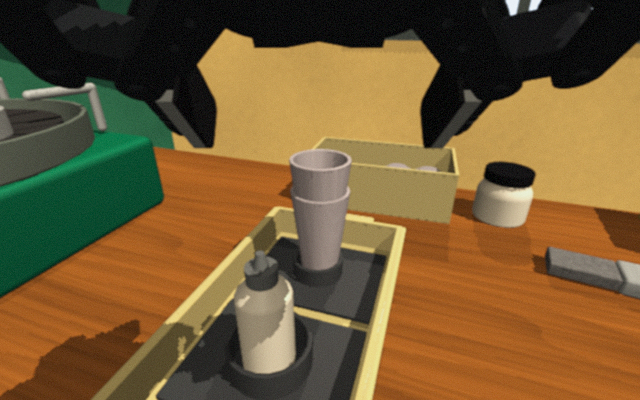

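View pics/obl2.png

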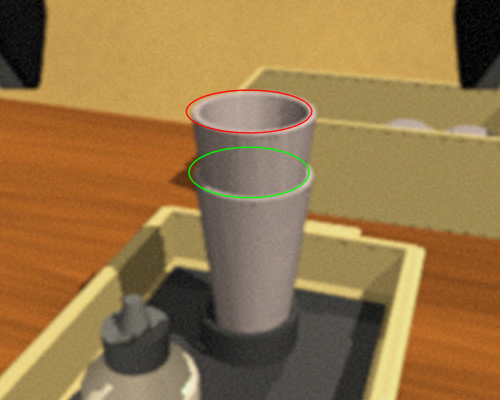

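Nested upright: the rim spacing matches 31 mm. Now retreat, take a final look and hand in.

```bash
python3 - <<'E'
from fit import *
s=get_state()["position"];move_l([s[0]-.05,s[1],s[2]+.1],.2)
set_joints([-1.0,.326,-.193,1.052,0,0]);st()
for c in("scene","top"):
    f=grab_frame(c);cv2.imwrite(f"pics/fin_{c}.png",f["img"][:,:,::-1])
for n,c0 in(("straight_pot",(.451,-.148)),("plain_ring",(.4528,-.3202))):
    q=proj(f,[[*c0,.03]])[0]
    for r in silhouettes("top",n):
        if np.hypot(*(np.array(r["centre"])-q))<20: print(n,fit(f,r["mask"],M[n],c0))
E
```

```text
t59.3 [ 0.3569 -0.4179  0.2315] gap 0.998 F [0.7 0.8 0.1]
straight_pot (array([ 0.4517078 , -0.14911389]), np.float64(0.927117573927137))
plain_ring (array([ 0.45236445, -0.31980147]), np.float64(0.8902572931947751))
```

View pics/fin_scene.png

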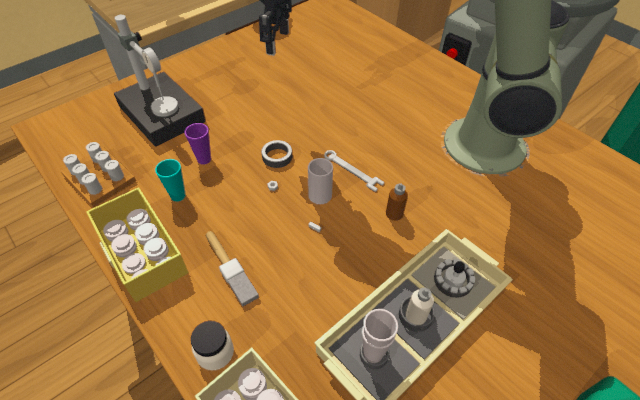

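View pics/fin_top.png

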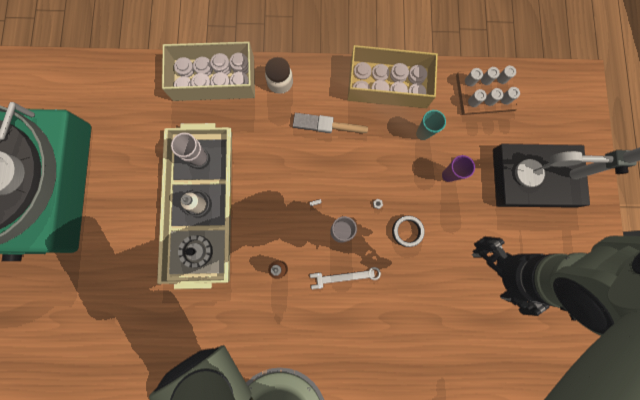

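The kit is packed in the tote (beaker at top px (188,148), bottle at (195,203), ring and weight at (195,251)), and everything else is where it was.

```bash
python3 -c "
from cell import *
sign_off()"
```

```text
the job is handed in; nothing more can be done
```

The kit is packed in the tote and the job is handed in. The robot's clock read about 59 s of the 128 s allowed at my last check.

- **Ring and weight:** the slotted ring lies flat on the felt pad within about 1 mm of the pad's centre. The knobbed weight was set inside it afterwards and stands there.
- **Bottle:** the white slurry bottle stands upright in the round holder.
- **Beaker:** the loose beaker is nested upright in the standing one. An oblique close-up showed the two rims about 31 mm apart, as expected, and no visible tilt.
- **Look-alikes:** the straight pot and plain ring are within 1 mm of where they started. The brown bottle and the purple and turquoise beakers look unmoved in the pictures.

**One thing went wrong:** on the first try at nesting, the beaker touched the wall early and the upward force rose to about 7 N as I lowered it. I backed off, lowered it again at under 1 N, and released it a few mm above its rest height so it settled by its own weight.

The vision network missed the loose and standing beakers in some views, so I placed those from the remaining camera views.

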